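# Ballast the bakery's sprung scale with tare rings

## Task

Set the sprung scale's tare: thread aluminium tare rings over the post on its dish, lying flat on the dish or on one another, until the pointer has come down between the two prongs of the brass index fork; let go, and leave spare rings on the table. The post stands off-centre on a dish that may be turned any way, so look or feel for it. Lower the rings gently, never push the pan near its stop or shove hard against the post, and leave the fork and all other things alone.

Things in the scene. Friction and masses are not known exactly. Their poses are not given: they have to be found in the camera images.
- scale: white spring scale fixed on the table, foot 130 mm (x) by 150 mm (y), housing 70 mm high; origin: centre of its underside, z up; pointer and fork on its +x face. A central stem carries a flat steel dish, 96 mm across, 4 mm thick, its top 121 mm up when unloaded. On the dish stands a steel post, diameter 18.5 mm, 48 mm high, flat top with 1.5 mm chamfer, off-centre (see stem).
- pan (a joint): how far the pan (stem, dish, post and pointer together) has sunk, m: 0 with no load, growing downwards, stop at 0.050. The spring gives 122 N/m, so a 100 g ring sinks it about 8 mm. It must never go beyond 0.040, rings and push together.
- stem (a point): point on the stem's axis at the dish's top face; sinks with the pan. The post's axis is 8 mm from it in a direction no listed pose gives (the dish is left turned anyhow and is stiff to turn): find it by eye or feel. A ring lowered on the post's top pushes the pan down; slid until its bore is over the post, it lets the pan spring up.
- pointer (a point): tip of the thin steel pointer on the scale's +x face; it goes up and down with the pan.
- fork (a point): middle of the gap of the brass index fork on the scale's +x face: two level prongs 12 mm apart (clear gap), so the pointer is between them when its height is within 6 mm of this point's. It starts 16.5 to 24 mm below the pointer; two or three rings are needed. It is set already and not to be moved.
- ring0: plain aluminium tare ring lying flat on the table: outside diameter 64 mm, bore 22 mm, 14 mm thick, about 100 g (the rings differ by up to 18 percent either way, which cannot be seen). Origin: centre of its underside; z up its axis; round, so its yaw means nothing.
- ring1: plain aluminium tare ring lying flat on the table: outside diameter 64 mm, bore 22 mm, 14 mm thick, about 100 g (the rings differ by up to 18 percent either way, which cannot be seen). Origin: centre of its underside; z up its axis; round, so its yaw means nothing.
- ring2: plain aluminium tare ring lying flat on the table: outside diameter 64 mm, bore 22 mm, 14 mm thick, about 100 g (the rings differ by up to 18 percent either way, which cannot be seen). Origin: centre of its underside; z up its axis; round, so its yaw means nothing.
- ring3: plain aluminium tare ring lying flat on the table: outside diameter 64 mm, bore 22 mm, 14 mm thick, about 100 g (the rings differ by up to 18 percent either way, which cannot be seen). Origin: centre of its underside; z up its axis; round, so its yaw means nothing.
- puck: bystander: dark steel stamp with no bore, foot 52 mm in diameter, knob 32 mm, 34 mm high, standing among the rings. Origin: centre of its underside.
- scraper: bystander: dough scraper lying flat, about 110 by 90 mm, 16 mm high. Origin: its middle, underside.
- brush: bystander: pastry brush lying beyond the rings. Origin: its middle, underside.
- cutter: bystander: thin-walled steel pastry cutter, 80 mm in diameter, 35 mm high (not a tare ring). Origin: centre of its underside.
- bowl: bystander: steel bowl, 110 mm in diameter, 50 mm high. Origin: centre of its underside.
There are look-alikes about, which are no part of the job. Leave any blue or turquoise look-alike of the ring2 alone.

How it is judged (in metres and radians):
On the way:
1. a first ring is threaded on the post and let go (((horizontal distance between ring0 and stem below 0.0125 m and angle between ring0's own z axis and vertical below 0.12 rad and z of ring0 in the frame of stem between -0.003 and 0.034 m and contact force between ring0 and the fingers below 0.05 N) or (horizontal distance between ring1 and stem below 0.0125 m and angle between ring1's own z axis and vertical below 0.12 rad and z of ring1 in the frame of stem between -0.003 and 0.034 m and contact force between ring1 and the fingers below 0.05 N) or (horizontal distance between ring2 and stem below 0.0125 m and angle between ring2's own z axis and vertical below 0.12 rad and z of ring2 in the frame of stem between -0.003 and 0.034 m and contact force between ring2 and the fingers below 0.05 N) or (horizontal distance between ring3 and stem below 0.0125 m and angle between ring3's own z axis and vertical below 0.12 rad and z of ring3 in the frame of stem between -0.003 and 0.034 m and contact force between ring3 and the fingers below 0.05 N))), for 0.2 s.
At the end, for the whole second after the job is handed in: The pointer rests within 6 mm of the fork's middle in height, the pan is still, and each ring is either threaded and let go (12.5 mm from the stem's axis, flat to 0.12 rad, underside under 34 mm above the dish) or flat on the table over 100 mm from the stem (z of pointer in the frame of fork between -0.006 and 0.006 m and velocity of joint pan between -0.01 and 0.01 m/s and ((horizontal distance between ring0 and stem below 0.0125 m and angle between ring0's own z axis and vertical below 0.12 rad and z of ring0 in the frame of stem between -0.003 and 0.034 m and contact force between ring0 and the fingers below 0.05 N) or (horizontal distance between ring0 and stem above 0.1 m and height (world z) of ring0 below 0.01 m)) and ((horizontal distance between ring1 and stem below 0.0125 m and angle between ring1's own z axis and vertical below 0.12 rad and z of ring1 in the frame of stem between -0.003 and 0.034 m and contact force between ring1 and the fingers below 0.05 N) or (horizontal distance between ring1 and stem above 0.1 m and height (world z) of ring1 below 0.01 m)) and ((horizontal distance between ring2 and stem below 0.0125 m and angle between ring2's own z axis and vertical below 0.12 rad and z of ring2 in the frame of stem between -0.003 and 0.034 m and contact force between ring2 and the fingers below 0.05 N) or (horizontal distance between ring2 and stem above 0.1 m and height (world z) of ring2 below 0.01 m)) and ((horizontal distance between ring3 and stem below 0.0125 m and angle between ring3's own z axis and vertical below 0.12 rad and z of ring3 in the frame of stem between -0.003 and 0.034 m and contact force between ring3 and the fingers below 0.05 N) or (horizontal distance between ring3 and stem above 0.1 m and height (world z) of ring3 below 0.01 m))); the robot touches nothing.
It fails at once if the pan is pushed down beyond 40 mm (value of joint pan above 0.04 m).
It fails at once if the pan is struck: it sinks faster than 0.2 m/s (velocity of joint pan above 0.2 m/s).
It fails at once if a ring is pressed on the scale or its post with more than 15 N (contact force between any of ring0, ring1, ring2, ring3 and scale above 15 N).
It fails at once if the robot pushes the scale itself with more than 10 N (contact force between any of the fingers, the arm and scale above 10 N).
It fails at once if the index fork is moved over 3 mm or a bystander over 30 mm (distance of fork from where it was at the start of the episode above 0.003 m or distance of any of puck, scraper, brush, cutter, bowl from where it was at the start of the episode above 0.03 m).
It also fails if it takes over 72 s, if anything falls off the work surface, if the arm or the gripper's body presses on something with over 40 N, if the wrist force passes 120 N, or if a joint passes its speed limit or range.

## Robot

A 6-joint arm with a two-finger parallel gripper is mounted at the origin on the work surface. World frame = base frame: x ahead of the robot, y to its left, z up, the work surface at z = 0. Lengths are in m, angles in degrees, forces in N, time in s.
With the tool pointing down it reaches from about 0.3 to 0.75 m from the base axis. Payload 8.5 kg.
Tool frame: the origin (TCP) lies on the centre line of the jaws, within the pads' length; the fingertips stand 19 mm ahead of it and the grasp point (between the pads) is the TCP (env.tcp_to_tips is the z of the fingertips in the tool frame, in m); z points along the fingers, y is the line along which they close (so a half turn about z gives the same grasp; the last joint's range is limited). The gripper opens to 85 mm and grips with 20 to 120 N. Pads are 22 mm wide; open, the fingers measure 114 mm over their backs; the gripper's body (76 mm by 85 mm) begins 54 mm behind the grasp point. The pads swing forward as they close: fully open they stand 13 mm farther back than shut.
Start: joints at [64.899, 21.807, 74.336, -0, 83.858, -12.336], TCP at [0.122, 0.536, 0.222] pointing down, gripper open.
Joint ranges: [-178.18, 178.18], [-50.72, 133.34], [12.68, 142.11], [-81.47, 261.47], [9.98, 163.14], [-165.26, 165.26]. Speed limits (degrees/s): [136.94, 136.94, 180, 180, 180, 180].

## Interface

Orientations are given as a 3x3 rotation matrix whose columns are the frame's x, y, z axes.
In Python, from rig import env gives the robot as it stands.
- The arm moves only by the tool servo_tool, never from a script. Its argument "steps" is a list of rows, each an object of numbers: "tx", "ty", "tz": the shift along the world's x, y, z in cm; "yaw": the turn about the world's z in degrees; "claw": the finger opening in cm, from 0 to 8.54. In form: [{"tx": .., "ty": .., "tz": .., "yaw": .., "claw": ..}, ...]. A call has 1 to 20 rows; each row shifts and turns the commanded pose from where the row before left it; what a row does not reach is not made up. A row lasts 1/10 s, in which the tool goes at most 50 mm and 8.59 degrees, less where a joint would pass 70% of its speed; a pose out of reach is approached as far as the arm can. A call with a gripper value outside its range is refused whole. The fingers move at their own pace and stop on an object; "newtons" is the grip in N (left out, the last holds). Time passes only in rows, so rows that do not move let the fingers close. It gives the time, the measured TCP pose, the force, the opening and the grip force at its end, in the units of the state.
- env.observe(): the state, without advancing time (a new reading comes with each control period).
- env.get_image(name): name is "side" or "top" or "wrist"; returns (picture, depth): 480x640x3 uint8, red, green, blue; 480x640 float32, m along the optical axis (not along the pixel's ray), 0 where there is no reading.
- env.camera_model(name): a dict with "fovy" (degrees; the focal length in pixels is half the picture's height over the tangent of half this angle, whatever the lens; pixels are square), "cx", "cy" (the principal point, pixels), "dist_coeffs" ([k1, k2, p1, p2, k3] as OpenCV has them; the pictures are not rectified), "T" (4x4, takes a point from camera to world coordinates). Camera axes: x right, y down, z forward; pixel columns grow to the right and rows downward; lengths in m; the calibration is good to about 2 mm. A picture is of the moment at which its call begins: read the wrist's pose just before it. camera_model takes no time and is no camera call; for the wrist camera it gives the pose at the moment of the call.
- env.close_job(): hands the job in; it is judged then, once.
The state is a dict: "time_s": time; "q": joint angles; "qvel": joint speeds; "joint_efforts": joint torques, N m; "position": TCP position; "tool_rot": TCP orientation; "ft_force": force on the tool from outside, world axes, zero at the start; "wrist_torque": the same for the moment, N m; "grip_width": finger opening in m; "gripper_force": force on a finger pad.
Only numpy, scipy, OpenCV 4.12 (cv2) and the standard library are available. Lean on these libraries where they do the work, as an engineer would, in place of code of your own. Each camera call takes 0.05 s, during which the arm holds its last target. There are 200 camera calls.

## Working session

There is one attempt and no reset: what is moved stays moved. The work goes in short steps, Python scripts to look and compute and a tool call to move; the robot and the scene stay as the last step left them, time stands still between calls to the robot, and variables do not carry over. Pictures are saved under pics/ and viewed, at most 10 in all, crops included, and the job is handed in when it is done.

Besides the shell and the picture viewer there is one more tool, called after "Call:" as name([rows], argument=value, ...), one row to a line, values as JSON. servo_tool: Moves the arm, as the interface text tells. Its arguments: {"type":"object","properties":{"steps":{"type":"array"},"newtons":{"type":"number"}},"required":["steps"]}

```bash
mkdir -p pics; ls
cat > h.py <<'E'
import numpy as np, cv2
from rig import env
def cam(n):
    m=env.camera_model(n); f=240/np.tan(np.radians(m['fovy'])/2)
    return np.array([[f,0,m['cx']],[0,f,m['cy']],[0,0,1.]]),np.array(m['dist_coeffs'],float),np.array(m['T'])
def ray(n,px,M=None):
    K,d,T=M or cam(n); u=cv2.undistortPoints(np.array(px,float).reshape(-1,1,2),K,d).reshape(-1,2)
    return T[:3,3],np.c_[u,np.ones(len(u))]@T[:3,:3].T
def plane(n,px,z,M=None):
    o,r=ray(n,px,M); return o+r*((z-o[2])/r[:,2])[:,None]
def proj(n,P,M=None):
    K,d,T=M or cam(n); R=T[:3,:3].T; return cv2.projectPoints(np.array(P,float).reshape(-1,1,3),cv2.Rodrigues(R)[0],-R@T[:3,3],K,d)[0].reshape(-1,2)
def cloud(n,D,M=None):
    M=M or cam(n); v,u=np.mgrid[:480,:640]; o,r=ray(n,np.c_[u.ravel(),v.ravel()],M)
    return (o+r*D.ravel()[:,None]).reshape(480,640,3)
E
python3 - <<'E'
from h import *
s=env.observe();print(s['time_s'],s['position'],s['ft_force'],s['grip_width'])
for n in('top','side'):
    I,D=env.get_image(n); cv2.imwrite(f'pics/{n}.png',I[...,::-1]); np.savez(f'{n}.npz',I=I,D=D)
    print(n,cam(n)[2].round(3).tolist(),D.min(),D.max())
E
```

```text
pics
0.0 [0.12139176 0.53613333 0.22111077] [-0.7487585  -0.50687958  0.39653707] 0.08508996633115638
top [[0.008, -0.991, 0.137, 0.399], [-1.0, -0.012, -0.024, -0.003], [0.026, -0.137, -0.99, 1.334], [0.0, 0.0, 0.0, 1.0]] 0.0 2.283062
side [[0.98, -0.129, 0.152, 0.369], [-0.199, -0.578, 0.792, -1.051], [-0.014, -0.806, -0.592, 0.86], [0.0, 0.0, 0.0, 1.0]] 0.0 3.5773985
```

View pics/top.png

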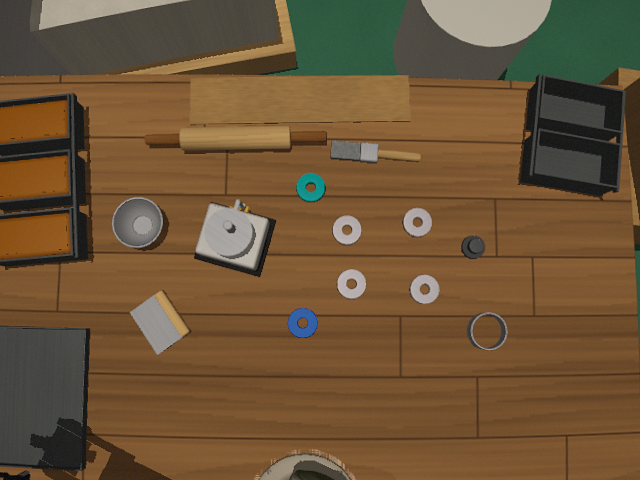

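View pics/side.png

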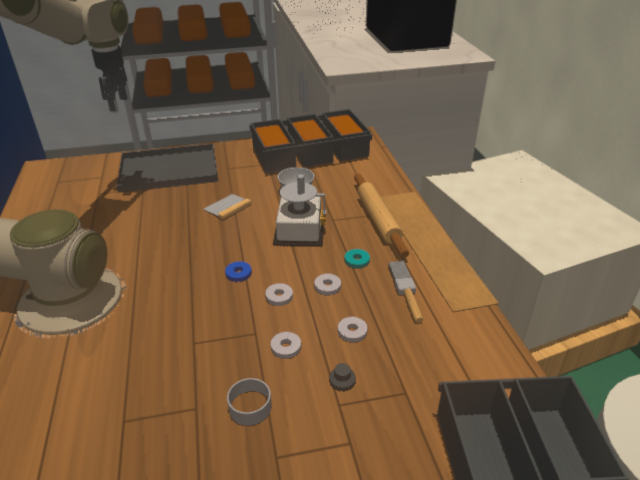

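The top view shows four plain silver-white rings at (347,230), (417,222), (351,284) and (425,289). They fit "plain aluminium". The teal ring at (311,187) and the blue ring at (303,323) are look-alikes to leave alone. The scale is at (235,237), with its post near (228,227) and the pointer and fork near (240,206). I'll confirm this in a crop while I measure.

Run:
```python
from h import *
from scipy.optimize import least_squares
d=np.load('top.npz');I,D=d['I'],d['D'];M=cam('top');P=cloud('top',D,M)
hsv=cv2.cvtColor(I,cv2.COLOR_RGB2HSV)
m=((hsv[...,1]<60)&(hsv[...,2]>130)).astype(np.uint8)
n,L,st,c=cv2.connectedComponentsWithStats(m)
for i in range(1,n):
    if 300<st[i,4]<1200 and 280<c[i][0]<460 and 150<c[i][1]<350:
        cs,_=cv2.findContours((L==i).astype(np.uint8),cv2.RETR_EXTERNAL,cv2.CHAIN_APPROX_NONE)
        e=cv2.fitEllipse(cs[0]); print('ring',c[i].round(1),plane('top',[e[0]],.014,M).round(4),'medz',np.median(P[L==i][:,2]).round(4))
def circ(Q):
    r=least_squares(lambda p:np.hypot(Q[:,0]-p[0],Q[:,1]-p[1])-p[2],[*Q.mean(0),.03],loss='soft_l1',f_scale=.002).x;return r
for n in('top','side'):
    d2=np.load(n+'.npz');M2=cam(n);P2=cloud(n,d2['D'],M2)
    c0=plane('top',[(230,235)],.12,M)[0]
    near=np.hypot(P2[...,0]-c0[0],P2[...,1]-c0[1])<.09
    z=P2[...,2][near];h,e=np.histogram(z,np.arange(0,.19,.004));print(n,dict(zip(e.round(3),h)))
    for lo,hi in((.112,.13),(.158,.18)):
        k=near&(P2[...,2]>lo)&(P2[...,2]<hi);Q=P2[k];print(n,lo,k.sum(),Q.mean(0).round(4),(Q.min(0)).round(4),Q.max(0).round(4))
        mk=k.astype(np.uint8);cs,_=cv2.findContours(mk,cv2.RETR_EXTERNAL,cv2.CHAIN_APPROX_NONE);cc=max(cs,key=cv2.contourArea)
        e=cv2.fitEllipse(cc) if len(cc)>5 else None; print(e, plane(n,[e[0]],.121 if lo<.15 else .169,M2).round(4))
A=cv2.resize(I[170:310,180:330],None,fx=4,fy=4,interpolation=cv2.INTER_CUBIC)[:, :400]
I2=np.load('side.npz')['I'];B=cv2.resize(I2[165:255,255:350],(400,380),interpolation=cv2.INTER_CUBIC)
C=np.zeros((600,800,3),np.uint8);C[:560,:400]=A;C[:380,400:]=B
E2=cv2.resize(I[180:320,290:460],(267,220));C[380:,400:667]=E2
cv2.imwrite('pics/crop.png',C[...,::-1])
```

```text
ring [417.4 221.6] [[ 0.6077 -0.2406  0.014 ]] medz 0.0136
ring [346.6 229.4] [[ 0.5886 -0.0853  0.014 ]] medz 0.0135
ring [351.3 283.3] [[ 0.4716 -0.0957  0.014 ]] medz 0.0137
ring [424.6 288.7] [[ 0.4612 -0.2545  0.014 ]] medz 0.0137
top {np.float64(0.0): np.int64(590), np.float64(0.004): np.int64(372), np.float64(0.008): np.int64(230), np.float64(0.012): np.int64(35), np.float64(0.016): np.int64(18), np.float64(0.02): np.int64(10), np.float64(0.024): np.int64(16), np.float64(0.028): np.int64(16), np.float64(0.032): np.int64(20), np.float64(0.036): np.int64(12), np.float64(0.04): np.int64(16), np.float64(0.044): np.int64(36), np.float64(0.048): np.int64(34), np.float64(0.052): np.int64(17), np.float64(0.056): np.int64(25), np.float64(0.06): np.int64(78), np.float64(0.064): np.int64(451), np.float64(0.068): np.int64(757), np.float64(0.072): np.int64(202), np.float64(0.076): np.int64(5), np.float64(0.08): np.int64(1), np.float64(0.084): np.int64(0), np.float64(0.088): np.int64(3), np.float64(0.092): np.int64(0), np.float64(0.096): np.int64(1), np.float64(0.1): np.int64(0), np.float64
[... 2346 characters left out ...]
64(0.152): np.int64(13), np.float64(0.156): np.int64(7), np.float64(0.16): np.int64(12), np.float64(0.164): np.int64(13), np.float64(0.168): np.int64(17), np.float64(0.172): np.int64(0), np.float64(0.176): np.int64(0), np.float64(0.18): np.int64(0), np.float64(0.184): np.int64(0)}
side 0.112 539 [0.5707 0.15   0.121 ] [0.5236 0.1074 0.1123] [0.6368 0.2046 0.1295]
((299.528564453125, 192.76881408691406), (18.11422348022461, 41.54789352416992), 91.64217376708984) [[0.5737 0.1496 0.121 ]]
side 0.158 45 [0.5769 0.147  0.1658] [0.5685 0.1401 0.1587] [0.5859 0.1579 0.1713]
((300.4722900390625, 177.85401916503906), (6.310914039611816, 7.481297492980957), 113.49858856201172) [[0.5759 0.1416 0.169 ]]
```

View pics/crop.png

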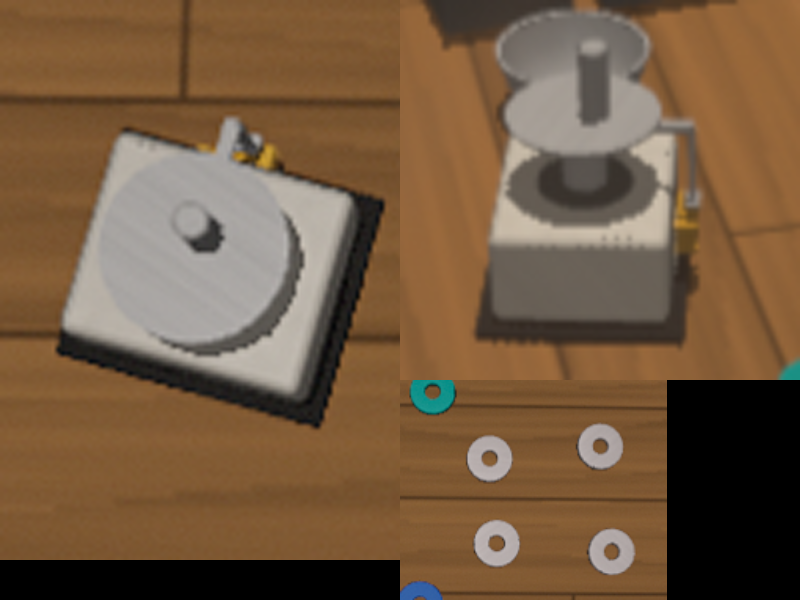

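The crop confirms the four silver rings, the post at crop (190,218) on the dish towards the pointer side, and the pointer above the fork on the scale's +x face. I'll move over the scale for a wrist view.

Call:
servo_tool([
  {"tx":3.2,"ty":-3.2,"tz":0.8,"claw":8.5},
  {"tx":3.2,"ty":-3.2,"tz":0.8},
  {"tx":3.2,"ty":-3.2,"tz":0.8},
  {"tx":3.2,"ty":-3.2,"tz":0.8},
  {"tx":3.2,"ty":-3.2,"tz":0.8},
  {"tx":3.2,"ty":-3.2,"tz":0.8},
  {"tx":3.2,"ty":-3.2,"tz":0.8},
  {"tx":3.2,"ty":-3.2,"tz":0.8},
  {"tx":3.2,"ty":-3.2,"tz":0.8},
  {"tx":3.2,"ty":-3.2,"tz":0.8},
  {"tx":3.2,"ty":-3.2,"tz":0.8},
  {"tx":3.2,"ty":-3.2,"tz":0.8},
  {},
  {},
], newtons=30)

```text
invalid input at $.steps[0]: expected keys tx, ty, tz, yaw, claw
```

Run:
```python
from h import *
s=env.observe();print(s['time_s'],s['position'],s['tool_rot'].round(3) if hasattr(s['tool_rot'],'round') else s['tool_rot'])
M=cam('wrist');print(M[2].round(4).tolist())
I,D=env.get_image('wrist');np.savez('w1.npz',I=I,D=D);cv2.imwrite('pics/w1.png',I[...,::-1])
P=cloud('wrist',D,M)
for lo,hi,z in((.112,.13,.121),(.158,.18,.169)):
    k=(D>0)&(P[...,2]>lo)&(P[...,2]<hi)
    print(k.sum(),P[k].mean(0) if k.any() else '')
print(proj('wrist',[[.573,.153,.169]],M))
```

```text
0.1 [0.1214175  0.53614856 0.22118679] [[-0.975  0.221 -0.001]
 [ 0.221  0.975 -0.001]
 [ 0.    -0.001 -1.   ]]
[[0.2211, 0.9258, 0.3065, 0.0418], [0.9752, -0.2094, -0.071, 0.5539], [-0.0015, 0.3146, -0.9492, 0.3726], [0.0, 0.0, 0.0, 1.0]]
0 
0 
[[ 83.65363397 683.2706466 ]]
```

View pics/w1.png

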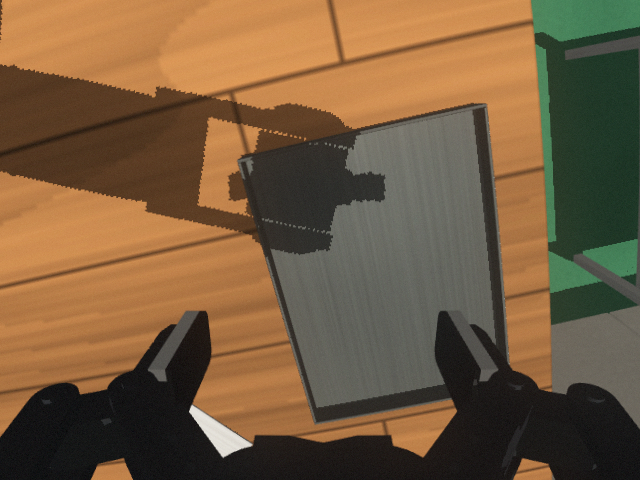

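That call was refused because every row needs all five keys. The picture shows the tray below the start pose, with the fingertips at about (200,320) and (445,320).

Call:
servo_tool([
  {"tx":3.35,"ty":-2.72,"tz":0.7,"yaw":0,"claw":8.5},
  {"tx":3.35,"ty":-2.72,"tz":0.7,"yaw":0,"claw":8.5},
  {"tx":3.35,"ty":-2.72,"tz":0.7,"yaw":0,"claw":8.5},
  {"tx":3.35,"ty":-2.72,"tz":0.7,"yaw":0,"claw":8.5},
  {"tx":3.35,"ty":-2.72,"tz":0.7,"yaw":0,"claw":8.5},
  {"tx":3.35,"ty":-2.72,"tz":0.7,"yaw":0,"claw":8.5},
  {"tx":3.35,"ty":-2.72,"tz":0.7,"yaw":0,"claw":8.5},
  {"tx":3.35,"ty":-2.72,"tz":0.7,"yaw":0,"claw":8.5},
  {"tx":3.35,"ty":-2.72,"tz":0.7,"yaw":0,"claw":8.5},
  {"tx":3.35,"ty":-2.72,"tz":0.7,"yaw":0,"claw":8.5},
  {"tx":3.35,"ty":-2.72,"tz":0.7,"yaw":0,"claw":8.5},
  {"tx":3.35,"ty":-2.72,"tz":0.7,"yaw":0,"claw":8.5},
  {"tx":3.35,"ty":-2.72,"tz":0.7,"yaw":0,"claw":8.5},
  {"tx":3.35,"ty":-2.72,"tz":0.7,"yaw":0,"claw":8.5},
  {"tx":0,"ty":0,"tz":0,"yaw":0,"claw":8.5},
  {"tx":0,"ty":0,"tz":0,"yaw":0,"claw":8.5},
  {"tx":0,"ty":0,"tz":0,"yaw":0,"claw":8.5},
], newtons=30)

```text
time_s: 1.85
position: [0.5898, 0.1563, 0.3196]
tool_rot: [[-0.975, 0.22, -0.001], [0.22, 0.975, 0.0], [0.001, 0.0, -1.0]]
ft_force: [-0.4, -0.3, -0.4]
grip_width: 0.085
gripper_force: 0.0
```

Run:
```python
from h import *
s=env.observe();print(s['time_s'],s['position'],s['qvel'])
M=cam('wrist');print(M[2].round(4).tolist())
I,D=env.get_image('wrist');np.savez('w2.npz',I=I,D=D);cv2.imwrite('pics/w2.png',I[...,::-1])
P=cloud('wrist',D,M)
for lo,hi,z in((.112,.13,.121),(.155,.18,.169)):
    k=((D>0)&(P[...,2]>lo)&(P[...,2]<hi)).astype(np.uint8)
    cs,_=cv2.findContours(k,cv2.RETR_EXTERNAL,cv2.CHAIN_APPROX_NONE)
    for c in sorted(cs,key=cv2.contourArea)[-2:]:
        if len(c)<10: continue
        e=cv2.fitEllipse(c);print(z,cv2.contourArea(c),e,plane('wrist',[e[0]],z,M).round(4))
```

```text
1.85 [0.58982705 0.1562541  0.31961175] [ 0.7382989  -0.68987714  0.10498098 -0.05236854  0.08358485 -0.12448529]
[[0.2203, 0.926, 0.3064, 0.5102], [0.9754, -0.2091, -0.0694, 0.1738], [-0.0002, 0.3142, -0.9494, 0.4711], [0.0, 0.0, 0.0, 1.0]]
0.121 9036.0 ((318.1788024902344, 175.0561981201172), (104.97473907470703, 113.65729522705078), 2.283358097076416) [[0.5671 0.1568 0.121 ]]
0.169 432.5 ((314.0574035644531, 192.85943603515625), (22.421443939208984, 24.694040298461914), 4.836022853851318) [[0.5721 0.153  0.169 ]]
```

View pics/w2.png

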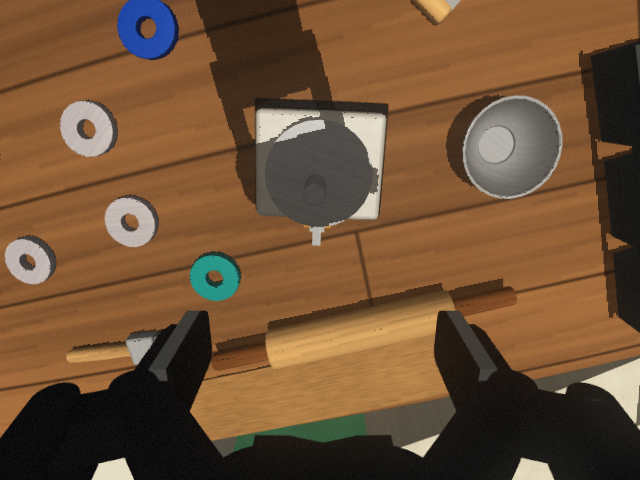

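The wrist view shows the shaded dish centred at (318,175) and the post top at (314,193). That puts the stem near (0.567,0.157) and the post near (0.573,0.1525). The nearest silver ring is at (131,221), so I'll go above it.

Call:
servo_tool([
  {"tx":0,"ty":-3.0,"tz":-2.5,"yaw":0,"claw":8.5},
  {"tx":0,"ty":-3.0,"tz":-2.5,"yaw":0,"claw":8.5},
  {"tx":0,"ty":-3.0,"tz":-2.5,"yaw":0,"claw":8.5},
  {"tx":0,"ty":-3.0,"tz":-2.5,"yaw":0,"claw":8.5},
  {"tx":0,"ty":-3.0,"tz":-2.5,"yaw":0,"claw":8.5},
  {"tx":0,"ty":-3.0,"tz":-2.5,"yaw":0,"claw":8.5},
  {"tx":0,"ty":-3.0,"tz":-2.5,"yaw":0,"claw":8.5},
  {"tx":0,"ty":-3.0,"tz":-2.5,"yaw":0,"claw":8.5},
  {"tx":0,"ty":0,"tz":0,"yaw":0,"claw":8.5},
  {"tx":0,"ty":0,"tz":0,"yaw":0,"claw":8.5},
  {"tx":0,"ty":0,"tz":0,"yaw":0,"claw":8.5},
])

```text
time_s: 3.0
position: [0.5909, -0.0831, 0.121]
tool_rot: [[-0.976, 0.219, 0.002], [0.219, 0.976, -0.0], [-0.002, -0.0, -1.0]]
ft_force: [-0.9, -0.4, -0.5]
grip_width: 0.0851
gripper_force: 0.0
```

```bash
cat >> h.py <<'E'
def bright(n,z,I,M,lo=800,hi=40000,smax=60,vmin=120):
    h=cv2.cvtColor(I,cv2.COLOR_RGB2HSV);m=((h[...,1]<smax)&(h[...,2]>vmin)).astype(np.uint8)
    m=cv2.morphologyEx(m,cv2.MORPH_OPEN,np.ones((3,3)))
    cs,_=cv2.findContours(m,cv2.RETR_EXTERNAL,cv2.CHAIN_APPROX_NONE)
    for c in cs:
        if lo<cv2.contourArea(c)<hi:
            e=cv2.fitEllipse(c);print(n,np.round(e[0],1),np.round(e[1],1),plane(n,[e[0]],z,M).round(4))
E
python3 - <<'E'
from h import *
s=env.observe();print(s['time_s'],s['position'])
M=cam('wrist')
I,D=env.get_image('wrist');np.savez('w3.npz',I=I,D=D);cv2.imwrite('pics/w3.png',I[...,::-1])
bright('wrist',.014,I,M)
w=np.load('w2.npz');
E
```

```text
3.0 [ 0.5908862  -0.08307853  0.12102727]
wrist [310.1 428.4] [23.9 54.9] [[ 0.7579 -0.1319  0.014 ]]
wrist [376.5 424.8] [31.3 92.4] [[ 0.7664 -0.0772  0.014 ]]
wrist [120.6 294.4] [70.4 86.3] [[ 0.6067 -0.2396  0.014 ]]
wrist [629.3 191.8] [ 21.  116.2] [[0.6102 0.1292 0.014 ]]
wrist [ 29.4 100.1] [ 69.  104.3] [[ 0.4637 -0.2484  0.014 ]]
```

View pics/w3.png

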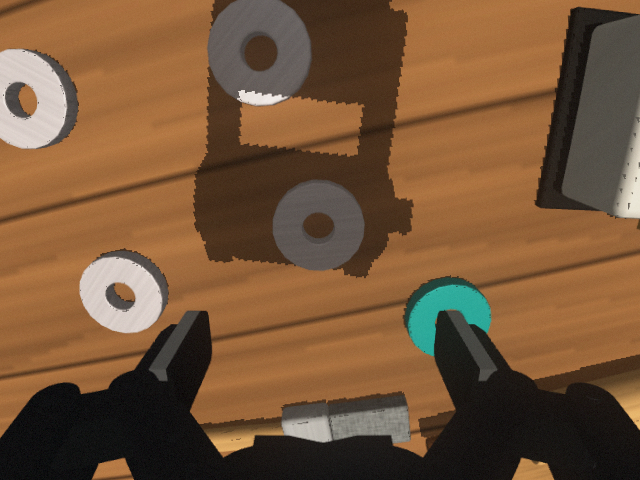

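The target ring, in the gripper's shadow, is centred at (318,225). The teal look-alike is at (448,315), clear of the descending finger.

Run:
```python
from h import *
d=np.load('w3.npz');I=d['I'];M=cam('wrist')
h=cv2.cvtColor(I,cv2.COLOR_RGB2HSV);m=((h[...,1]<70)&(h[...,2]>60)).astype(np.uint8);m[:165]=0;m[300:]=0;m[:,:250]=0;m[:,385:]=0
cs,_=cv2.findContours(m,cv2.RETR_EXTERNAL,cv2.CHAIN_APPROX_NONE);c=max(cs,key=cv2.contourArea);e=cv2.fitEllipse(c);print(e,plane('wrist',[e[0]],.014,M))
t=((h[...,0]>80)&(h[...,0]<95)&(h[...,1]>120)).astype(np.uint8)
T=np.load('top.npz')['I'];h=cv2.cvtColor(T,cv2.COLOR_RGB2HSV);t=((h[...,0]>80)&(h[...,0]<95)&(h[...,1]>120));v,u=np.nonzero(t);print(plane('top',[[u.mean(),v.mean()]],.014))
```

```text
((318.0487365722656, 224.728759765625), (89.76321411132812, 90.92355346679688), 94.67732238769531) [[ 0.58664653 -0.08580032  0.014     ]]
[[ 0.67475521 -0.00125176  0.014     ]]
```

Call:
servo_tool([
  {"tx":-0.35,"ty":-0.25,"tz":-2.0,"yaw":0,"claw":8.5},
  {"tx":0,"ty":0,"tz":-2.5,"yaw":0,"claw":8.5},
  {"tx":0,"ty":0,"tz":-2.5,"yaw":0,"claw":8.5},
  {"tx":0,"ty":0,"tz":-2.0,"yaw":0,"claw":8.5},
  {"tx":0,"ty":0,"tz":-1.0,"yaw":0,"claw":8.5},
  {"tx":0,"ty":0,"tz":-0.5,"yaw":0,"claw":8.5},
  {"tx":0,"ty":0,"tz":0,"yaw":0,"claw":8.5},
  {"tx":0,"ty":0,"tz":0,"yaw":0,"claw":5.5},
  {"tx":0,"ty":0,"tz":0,"yaw":0,"claw":5.5},
  {"tx":0,"ty":0,"tz":0,"yaw":0,"claw":5.5},
  {"tx":0,"ty":0,"tz":0,"yaw":0,"claw":5.5},
], newtons=40)

```text
time_s: 4.15
position: [0.5872, -0.087, 0.0151]
tool_rot: [[-0.975, 0.221, 0.001], [0.221, 0.975, -0.0], [-0.001, -0.0, -1.0]]
ft_force: [0.7, 0.3, -0.6]
grip_width: 0.0547
gripper_force: 0.0
```

Run:
```python
from h import *
s=env.observe();print(s['time_s'],s['position'],s['grip_width'],s['gripper_force'])
M=cam('wrist')
I,D=env.get_image('wrist')
J,_=env.get_image('side')
C=np.hstack([cv2.resize(I,(480,360)),cv2.resize(J[240:340,250:375],(320,256)).repeat(1,0)[:, :].copy() if 0 else np.vstack([cv2.resize(J[240:340,250:375],(320,256)),np.zeros((104,320,3),np.uint8)])])
cv2.imwrite('pics/c7.png',C[...,::-1])
```

```text
4.15 [ 0.58716275 -0.0870021   0.01509999] 0.05465895855755302 0.0
```

View pics/c7.png

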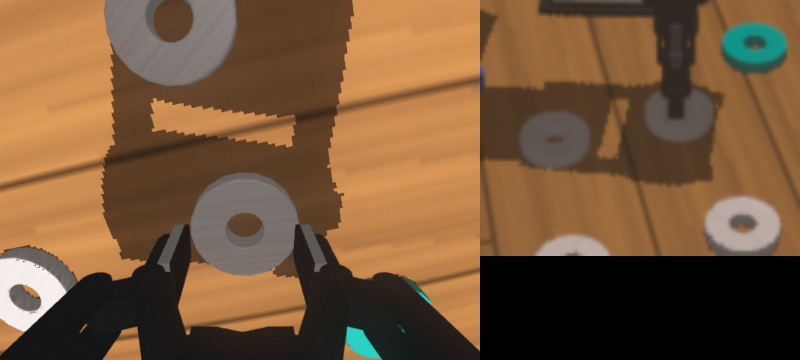

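Run:
```python
from h import *
print(plane('wrist',[[326,299],[326,303]],.014), proj('wrist',[[.5872,-.087,.0151]]))
I,D=env.get_image('wrist');P=cloud('wrist',D)
for u,v in((326,250),(280,290),(372,290),(326,345),(240,330),(410,330),(240,345),(410,345)): print(u,v,P[v,u].round(4))
```

```text
[[ 0.58467209 -0.08543915  0.014     ]
 [ 0.5865402  -0.08585711  0.014     ]] [[323.74461674 306.09498164]]
326 250 [ 0.5633 -0.0806  0.0127]
280 290 [ 0.5765 -0.1037  0.0132]
372 290 [ 0.5859 -0.0654  0.0119]
326 345 [ 0.6082 -0.0907  0.0122]
240 330 [ 0.5706 -0.1119  0.0515]
410 330 [ 0.5819 -0.0569  0.0533]
240 345 [ 0.5749 -0.1128  0.0535]
410 345 [ 0.5836 -0.0583  0.0589]
```

Run:
```python
from h import *
I,D=env.get_image('wrist');P=cloud('wrist',D)
g=I.max(-1)
for v in range(292,400,8):
    r=[(u,P[v,u].round(3).tolist(),int(g[v,u])) for u in (395,402,410,418)]
    print(v,r)
s=env.observe();print(s['time_s'],s['grip_width'],env.tcp_to_tips)
```

```text
292 [(395, [0.589, -0.056, 0.013], 119), (402, [0.597, -0.052, -0.002], 93), (410, [0.597, -0.048, -0.001], 88), (418, [0.598, -0.044, -0.0], 90)]
300 [(395, [0.583, -0.058, 0.03], 35), (402, [0.582, -0.056, 0.033], 91), (410, [0.583, -0.053, 0.033], 92), (418, [0.603, -0.045, -0.001], 91)]
308 [(395, [0.585, -0.059, 0.033], 33), (402, [0.582, -0.057, 0.038], 49), (410, [0.583, -0.054, 0.038], 90), (418, [0.606, -0.046, 0.0], 89)]
316 [(395, [0.588, -0.059, 0.033], 36), (402, [0.581, -0.058, 0.045], 35), (410, [0.582, -0.055, 0.044], 88), (418, [0.583, -0.052, 0.044], 93)]
324 [(395, [0.592, -0.06, 0.033], 36), (402, [0.584, -0.058, 0.045], 34), (410, [0.582, -0.056, 0.049], 89), (418, [0.582, -0.054, 0.05], 95)]
332 [(395, [0.594, -0.061, 0.034], 34), (402, [0.587, -0.059, 0.046], 37), (410, [0.581, -0.057, 0.055], 39), (418, [0.583, -0.054, 0.053], 90)]
340 [(395, [0.597, -0.061, 0.035], 35), (402, [0.587, -0.06, 0.05], 36), (410, [0.582, -0.058, 0.059], 34), (418, [0.582, -0.056, 0.059], 96)]
348 [(395, [0.598, -0.062, 0.038], 38), (402, [0.591, -0.06, 0.05], 36), (410, [0.584, -0
[... 256 characters left out ...]
1, 0.052], 36), (410, [0.589, -0.06, 0.061], 34), (418, [0.586, -0.058, 0.065], 38)]
372 [(395, [0.64, -0.062, -0.001], 194), (402, [0.598, -0.062, 0.053], 44), (410, [0.592, -0.06, 0.062], 33), (418, [0.589, -0.058, 0.065], 35)]
380 [(395, [0.645, -0.063, -0.001], 204), (402, [0.601, -0.063, 0.053], 42), (410, [0.593, -0.061, 0.064], 38), (418, [0.591, -0.059, 0.067], 41)]
388 [(395, [0.65, -0.064, -0.001], 193), (402, [0.651, -0.06, -0.001], 190), (410, [0.595, -0.061, 0.065], 35), (418, [0.579, -0.061, 0.083], 38)]
396 [(395, [0.655, -0.064, -0.001], 188), (402, [0.655, -0.061, 0.0], 189), (410, [0.598, -0.062, 0.065], 38), (418, [0.575, -0.062, 0.092], 34)]
4.35 0.05483456586599035 0.019
```

The crop shows the closed fingers hovering above the untouched ring, which is at (245,224) in the crop. Depth puts the fingertips near z = 0.03, higher than the TCP reading suggests. I'll open, go about 25 mm lower and close again.

Call:
servo_tool([
  {"tx":0,"ty":0.1,"tz":0,"yaw":0,"claw":8.5},
  {"tx":0,"ty":0,"tz":0,"yaw":0,"claw":8.5},
  {"tx":0,"ty":0,"tz":0,"yaw":0,"claw":8.5},
  {"tx":0,"ty":0,"tz":-0.8,"yaw":0,"claw":8.5},
  {"tx":0,"ty":0,"tz":-0.8,"yaw":0,"claw":8.5},
  {"tx":0,"ty":0,"tz":-0.8,"yaw":0,"claw":8.5},
  {"tx":0,"ty":0,"tz":0,"yaw":0,"claw":8.5},
  {"tx":0,"ty":0,"tz":0,"yaw":0,"claw":5.5},
  {"tx":0,"ty":0,"tz":0,"yaw":0,"claw":5.5},
  {"tx":0,"ty":0,"tz":0,"yaw":0,"claw":5.5},
  {"tx":0,"ty":0,"tz":0,"yaw":0,"claw":5.5},
], newtons=40)

```text
time_s: 5.45
position: [0.5873, -0.086, -0.0084]
tool_rot: [[-0.975, 0.221, 0.001], [0.221, 0.975, -0.0], [-0.001, -0.0, -1.0]]
ft_force: [-2.8, 0.4, 5.4]
grip_width: 0.0618
gripper_force: 42.7
```

```bash
cat >> h.py <<'E'
def tips(D,M=None):
    # lowest points of the two fingers as seen by the wrist depth
    P=cloud('wrist',D,M)
    for a,b in((150,320),(320,500)):
        Q=P[240:400,a:b].reshape(-1,3);Q=Q[Q[:,2]>.022];print('tip z',np.sort(Q[:,2])[:40:8].round(4),len(Q))
E
python3 - <<'E'
from h import *
s=env.observe();print(s['time_s'],s['position'],s['grip_width'],s['gripper_force'],s['ft_force'])
E
```

```text
5.45 [ 0.58726913 -0.0859941  -0.00843475] 0.06179667062671753 42.74708300828934 [-2.80242313  0.39509622  5.35781395]
```

Call:
servo_tool([
  {"tx":0,"ty":0,"tz":1.0,"yaw":0,"claw":5.5},
  {"tx":0,"ty":0,"tz":3.0,"yaw":0,"claw":5.5},
  {"tx":0,"ty":0,"tz":4.0,"yaw":0,"claw":5.5},
  {"tx":0,"ty":0,"tz":4.0,"yaw":0,"claw":5.5},
  {"tx":-0.2,"ty":3.0,"tz":2.5,"yaw":0,"claw":5.5},
  {"tx":-0.2,"ty":3.0,"tz":2.5,"yaw":0,"claw":5.5},
  {"tx":-0.2,"ty":3.0,"tz":2.5,"yaw":0,"claw":5.5},
  {"tx":-0.2,"ty":3.0,"tz":0.8,"yaw":0,"claw":5.5},
  {"tx":-0.2,"ty":3.0,"tz":0,"yaw":0,"claw":5.5},
  {"tx":-0.2,"ty":3.0,"tz":0,"yaw":0,"claw":5.5},
  {"tx":-0.2,"ty":3.0,"tz":0,"yaw":0,"claw":5.5},
  {"tx":0,"ty":2.8,"tz":0,"yaw":0,"claw":5.5},
  {"tx":0,"ty":0,"tz":0,"yaw":0,"claw":5.5},
  {"tx":0,"ty":0,"tz":0,"yaw":0,"claw":5.5},
  {"tx":0,"ty":0,"tz":0,"yaw":0,"claw":5.5},
])

```text
time_s: 6.95
position: [0.5731, 0.1513, 0.194]
tool_rot: [[-0.975, 0.222, 0.0], [0.222, 0.975, -0.0], [-0.0, -0.0, -1.0]]
ft_force: [0.8, 0.5, -1.3]
grip_width: 0.0621
gripper_force: 44.0
```

Run:
```python
from h import *
s=env.observe();print(s['time_s'],s['position'],s['grip_width'],s['gripper_force'],s['ft_force'])
M=cam('wrist');I,D=env.get_image('wrist');np.savez('w4.npz',I=I,D=D)
P=cloud('wrist',D,M)
J,_=env.get_image('side');K=cv2.resize(J[130:255,240:360],(320,333))
C=np.zeros((360,800,3),np.uint8);C[:,:480]=cv2.resize(I,(480,360));C[:333,480:]=K
cv2.imwrite('pics/c8.png',C[...,::-1])
z=P[...,2];k=(D>0)&(z>.16)&(z<.24)
print(np.histogram(z[k],np.arange(.16,.24,.005)))
```

```text
6.95 [0.57307007 0.15127143 0.19395003] 0.06214307042811658 44.02137642726302 [ 0.81724978  0.54753309 -1.32286383]
(array([    0,     0,     0,     0,     0,     0,     0,     0,   347,
        1053,  5036, 13291,   834,   935,   976]), array([0.16 , 0.165, 0.17 , 0.175, 0.18 , 0.185, 0.19 , 0.195, 0.2  ,
       0.205, 0.21 , 0.215, 0.22 , 0.225, 0.23 , 0.235]))
```

View pics/c8.png

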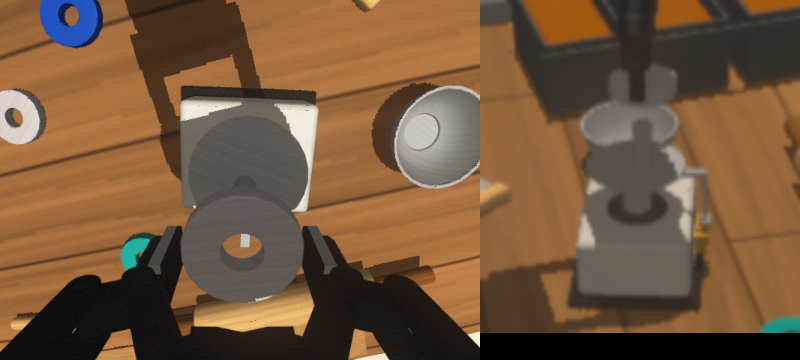

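The ring is held level, with its bore at crop (242,245), and the post top is just visible behind it at (243,180). Next I'll measure the ring's centre in the gripper.

```bash
cat >> h.py <<'E'
def heldring(I,D,M,tcpz,show=1):
    P=cloud('wrist',D,M);z=P[...,2];ztop=tcpz+.0224
    k=((D>0)&(abs(z-ztop)<.006)).astype(np.uint8);k[:,:238]=0;k[:,408:]=0
    k=cv2.morphologyEx(k,cv2.MORPH_OPEN,np.ones((3,3)))
    cs,hi=cv2.findContours(k,cv2.RETR_CCOMP,cv2.CHAIN_APPROX_NONE)
    out=[]
    for c,h in zip(cs,hi[0]):
        a=cv2.contourArea(c)
        if a>400:
            e=cv2.fitEllipse(c);p=plane('wrist',[e[0]],ztop,M)[0]
            out.append((h[3]>=0,a,p));print('hole' if h[3]>=0 else 'outer',a,np.round(e[0],1),np.round(e[1],1),p.round(4))
    zz=z[k>0];print('top z',np.median(zz).round(4))
    Q=P[k>0];A=np.c_[Q[:,:2]-Q[:,:2].mean(0),np.ones(len(Q))];print('tilt',np.linalg.lstsq(A,Q[:,2],rcond=None)[0].round(3))
E
python3 - <<'E'
from h import *
d=np.load('w4.npz');M=cam('wrist');heldring(d['I'],d['D'],M,.19395)
I=d['I'];D=d['D'];P=cloud('wrist',D,M)
k=(P[...,2]>.112)&(P[...,2]<.13);k[250:]=0
cs,_=cv2.findContours(k.astype(np.uint8),cv2.RETR_EXTERNAL,cv2.CHAIN_APPROX_NONE);c=max(cs,key=cv2.contourArea)
c=c[:,0];c=c[c[:,1]<235];e=cv2.fitEllipse(c);print('dish',plane('wrist',[e[0]],.121,M),e)
E
```

```text
outer 19358.5 [322.8 329.6] [145.9 170.1] [0.571  0.1512 0.2164]
hole 2028.0 [322.6 333.1] [45.6 56.8] [0.5725 0.1507 0.2164]
top z 0.2153
tilt [ 0.007 -0.002  0.215]
dish [[0.56291144 0.15778404 0.121     ]] ((330.6470031738281, 229.02801513671875), (147.34454345703125, 159.06536865234375), 89.70602416992188)
```

Call:
servo_tool([
  {"tx":0.1,"ty":0.15,"tz":-1.0,"yaw":0,"claw":5.5},
  {"tx":0,"ty":0,"tz":-1.0,"yaw":0,"claw":5.5},
  {"tx":0,"ty":0,"tz":-0.5,"yaw":0,"claw":5.5},
  {"tx":0,"ty":0,"tz":-0.4,"yaw":0,"claw":5.5},
  {"tx":0,"ty":0,"tz":-0.4,"yaw":0,"claw":5.5},
  {"tx":0,"ty":0,"tz":-0.4,"yaw":0,"claw":5.5},
  {"tx":0,"ty":0,"tz":-0.4,"yaw":0,"claw":5.5},
  {"tx":0,"ty":0,"tz":0,"yaw":0,"claw":5.5},
  {"tx":0,"ty":0,"tz":0,"yaw":0,"claw":5.5},
  {"tx":0,"ty":0,"tz":0,"yaw":0,"claw":5.5},
])

```text
time_s: 8.05
position: [0.5739, 0.1536, 0.1529]
tool_rot: [[-0.975, 0.221, -0.0], [0.221, 0.975, -0.0], [0.0, -0.0, -1.0]]
ft_force: [-1.6, 0.4, -0.6]
grip_width: 0.0619
gripper_force: 44.1
```

```bash
cat >> h.py <<'E'
def panz(n='wrist',save=None):
    s=env.observe();M=cam(n);I,D=env.get_image(n);P=cloud(n,D,M)
    if save: np.savez(save,I=I,D=D)
    k=(D>0)&(np.hypot(P[...,0]-.567,P[...,1]-.157)<.044)&(P[...,2]>.08)&(P[...,2]<.14)
    if n=='wrist': k[:, :200]=0;k[:,450:]=0
    z=P[...,2][k];h,e=np.histogram(z,np.arange(.08,.14,.002));i=h.argmax();q=z[abs(z-e[i]-.001)<.004]
    print(n,s['time_s'],'tcp',s['position'].round(4),'ft',s['ft_force'].round(2),'grip',round(s['grip_width'],4),round(s['gripper_force'],1),'| dish z %.4f n %d'%(np.median(q),len(q)))
    return I,D,M,P
E
python3 - <<'E'
from h import *
I,D,M,P=panz('wrist','w5.npz');heldring(I,D,M,env.observe()['position'][2])
d=np.load('w2.npz')
for n in('side','top'):panz(n)
P=cloud('side',np.load('side.npz')['D']);k=(np.hypot(P[...,0]-.567,P[...,1]-.157)<.044)&(abs(P[...,2]-.121)<.006);print('ref side',np.median(P[k][:,2]))
P=cloud('top',np.load('top.npz')['D']);k=(np.hypot(P[...,0]-.567,P[...,1]-.157)<.044)&(abs(P[...,2]-.121)<.006);print('ref top',np.median(P[k][:,2]))
E
```

```text
wrist 8.05 tcp [0.5739 0.1536 0.1529] ft [-1.62  0.43 -0.56] grip 0.0619 44.1 | dish z 0.1176 n 13103
outer 19308.5 [322.3 329.1] [145.5 170.1] [0.5716 0.1535 0.1752]
hole 1990.5 [322.5 333.2] [44.8 56.6] [0.5733 0.1532 0.1752]
top z 0.1743
tilt [-0.005  0.     0.174]
side 8.1 tcp [0.5739 0.1536 0.1528] ft [-1.57  0.11 -0.38] grip 0.0618 44.1 | dish z 0.1188 n 402
top 8.15 tcp [0.5739 0.1536 0.1528] ft [-1.18 -0.29 -0.29] grip 0.0621 44.1 | dish z 0.1190 n 184
ref side 0.12122785929052465
ref top 0.1206787109297498
```

Call:
servo_tool([
  {"tx":-0.1,"ty":0,"tz":0,"yaw":0,"claw":5.5},
  {"tx":-0.05,"ty":0,"tz":0,"yaw":0,"claw":5.5},
  {"tx":0,"ty":0,"tz":-0.3,"yaw":0,"claw":5.5},
  {"tx":0,"ty":0,"tz":-0.3,"yaw":0,"claw":5.5},
  {"tx":0,"ty":0,"tz":0,"yaw":0,"claw":5.5},
  {"tx":0,"ty":0,"tz":0,"yaw":0,"claw":5.5},
])

```text
time_s: 8.8
position: [0.5726, 0.1536, 0.1466]
tool_rot: [[-0.975, 0.221, -0.0], [0.221, 0.975, -0.0], [0.0, -0.0, -1.0]]
ft_force: [-0.1, -0.0, -0.9]
grip_width: 0.0623
gripper_force: 44.0
```

Run:
```python
from h import *
panz('wrist','w6.npz')
for n in('side','top'):panz(n)
print(sum(env.observe()['ft_force'][0] for _ in range(1)))
```

```text
wrist 8.8 tcp [0.5726 0.1536 0.1466] ft [-0.06 -0.02 -0.94] grip 0.0623 44.0 | dish z 0.1202 n 12883
side 8.85 tcp [0.5726 0.1536 0.1467] ft [-0.27 -0.49 -1.08] grip 0.0621 44.0 | dish z 0.1212 n 393
top 8.9 tcp [0.5726 0.1536 0.1468] ft [-0.18 -0.4  -0.86] grip 0.0619 44.0 | dish z 0.1209 n 181
-0.338243069276284
```

The pan has sprung back to 0.121 with the bore about 15 mm down the post, so the ring is threaded. I'll lower it onto the dish with about 8 mm of preload and release.

Call:
servo_tool([
  {"tx":0,"ty":0,"tz":-0.5,"yaw":0,"claw":5.5},
  {"tx":0,"ty":0,"tz":-0.5,"yaw":0,"claw":5.5},
  {"tx":0,"ty":0,"tz":-0.5,"yaw":0,"claw":5.5},
  {"tx":0,"ty":0,"tz":-0.5,"yaw":0,"claw":5.5},
  {"tx":0,"ty":0,"tz":-0.5,"yaw":0,"claw":5.5},
  {"tx":0,"ty":0,"tz":-0.4,"yaw":0,"claw":5.5},
  {"tx":0,"ty":0,"tz":-0.4,"yaw":0,"claw":5.5},
  {"tx":0,"ty":0,"tz":-0.4,"yaw":0,"claw":5.5},
  {"tx":0,"ty":0,"tz":-0.4,"yaw":0,"claw":5.5},
  {"tx":0,"ty":0,"tz":0,"yaw":0,"claw":5.5},
  {"tx":0,"ty":0,"tz":0,"yaw":0,"claw":5.5},
])

```text
time_s: 10.05
position: [0.5725, 0.1536, 0.1058]
tool_rot: [[-0.975, 0.221, -0.0], [0.221, 0.975, -0.0], [0.0, -0.0, -1.0]]
ft_force: [0.0, -0.0, -0.6]
grip_width: 0.0618
gripper_force: 44.1
```

Run:
```python
from h import *
panz('wrist','w7.npz')
for n in('side','top'):panz(n)
```

```text
wrist 10.05 tcp [0.5725 0.1536 0.1058] ft [ 0.03 -0.05 -0.57] grip 0.0618 44.1 | dish z 0.1273 n 15560
side 10.1 tcp [0.5726 0.1536 0.1059] ft [-0.55  0.48 -0.03] grip 0.0624 44.1 | dish z 0.1146 n 188
top 10.15 tcp [0.5726 0.1536 0.1059] ft [-0.25  1.2   0.3 ] grip 0.0616 44.1 | dish z 0.1136 n 104
```

Call:
servo_tool([
  {"tx":0,"ty":0,"tz":0,"yaw":0,"claw":7.0},
  {"tx":0,"ty":0,"tz":0,"yaw":0,"claw":8.0},
  {"tx":0,"ty":0,"tz":0,"yaw":0,"claw":8.5},
  {"tx":0,"ty":0,"tz":0.5,"yaw":0,"claw":8.5},
  {"tx":0,"ty":0,"tz":1.0,"yaw":0,"claw":8.5},
  {"tx":0,"ty":0,"tz":2.5,"yaw":0,"claw":8.5},
  {"tx":0,"ty":0,"tz":3.0,"yaw":0,"claw":8.5},
  {"tx":0,"ty":0,"tz":3.0,"yaw":0,"claw":8.5},
  {"tx":0,"ty":0,"tz":0,"yaw":0,"claw":8.5},
  {"tx":0,"ty":0,"tz":0,"yaw":0,"claw":8.5},
])

```text
time_s: 11.2
position: [0.5726, 0.1536, 0.2065]
tool_rot: [[-0.975, 0.221, 0.001], [0.221, 0.975, 0.0], [-0.001, 0.0, -1.0]]
ft_force: [-0.7, 0.1, -0.5]
grip_width: 0.0853
gripper_force: 0.0
```

```bash
cat > st.py <<'E'
from h import *
I,D,M,P=panz('wrist','ws.npz')
for lo,hi in((.10,.14),(.145,.175)):
    k=(D>0)&(np.hypot(P[...,0]-.567,P[...,1]-.157)<.06)&(P[...,2]>lo)&(P[...,2]<hi);z=P[...,2][k]
    h,e=np.histogram(z,np.arange(lo,hi,.002));print(dict(zip(e.round(3).tolist(),h.tolist())))
for n in('side','top'):panz(n,n+'s.npz')
E
python3 st.py
```

```text
wrist 11.2 tcp [0.5726 0.1536 0.2065] ft [-0.68  0.1  -0.46] grip 0.0853 0.0 | dish z 0.1271 n 6362
{0.1: 0, 0.102: 0, 0.104: 16, 0.106: 105, 0.108: 5, 0.11: 318, 0.112: 7334, 0.114: 902, 0.116: 61, 0.118: 69, 0.12: 74, 0.122: 90, 0.124: 427, 0.126: 5368, 0.128: 502, 0.13: 30, 0.132: 31, 0.134: 31, 0.136: 34, 0.138: 29}
{0.145: 34, 0.147: 39, 0.149: 37, 0.151: 31, 0.153: 37, 0.155: 38, 0.157: 47, 0.159: 416, 0.161: 404, 0.163: 0, 0.165: 0, 0.167: 0, 0.169: 0, 0.171: 0}
side 11.25 tcp [0.5722 0.1536 0.2055] ft [-0.1  -0.93 -0.46] grip 0.0849 0.0 | dish z 0.1282 n 214
top 11.3 tcp [0.5721 0.1535 0.2049] ft [-0.15  0.23  0.05] grip 0.085 0.0 | dish z 0.1137 n 232
```

The first ring is on the dish: its top is at 0.127, the dish is at about 0.1135, and the pan has sunk about 8 mm. Next is ring B.

Call:
servo_tool([
  {"tx":-1.2,"ty":-3.1,"tz":0,"yaw":0,"claw":8.5},
  {"tx":-1.2,"ty":-3.1,"tz":0,"yaw":0,"claw":8.5},
  {"tx":-1.2,"ty":-3.1,"tz":0,"yaw":0,"claw":8.5},
  {"tx":-1.2,"ty":-3.1,"tz":-2.5,"yaw":0,"claw":8.5},
  {"tx":-1.2,"ty":-3.1,"tz":-2.5,"yaw":0,"claw":8.5},
  {"tx":-1.2,"ty":-3.1,"tz":-2.5,"yaw":0,"claw":8.5},
  {"tx":-1.2,"ty":-3.1,"tz":-2.5,"yaw":0,"claw":8.5},
  {"tx":-1.2,"ty":-3.1,"tz":-2.5,"yaw":0,"claw":8.5},
  {"tx":-0.6,"ty":-0.15,"tz":-2.5,"yaw":0,"claw":8.5},
  {"tx":0,"ty":0,"tz":0,"yaw":0,"claw":8.5},
  {"tx":0,"ty":0,"tz":0,"yaw":0,"claw":8.5},
])

```text
time_s: 12.45
position: [0.4706, -0.0957, 0.0558]
tool_rot: [[-0.975, 0.221, -0.001], [0.221, 0.975, 0.001], [0.001, 0.0, -1.0]]
ft_force: [-0.2, -0.0, 0.3]
grip_width: 0.0851
gripper_force: 0.0
```

```bash
cat > ring.py <<'E'
from h import *
s=env.observe();p=s['position'];M=cam('wrist');I,D=env.get_image('wrist');P=cloud('wrist',D,M)
k=((D>0)&(P[...,2]>.007)&(P[...,2]<.02)&(np.hypot(P[...,0]-p[0],P[...,1]-p[1])<.045)).astype(np.uint8)
k=cv2.morphologyEx(k,cv2.MORPH_OPEN,np.ones((3,3)))
cs,hi=cv2.findContours(k,cv2.RETR_CCOMP,cv2.CHAIN_APPROX_NONE)
for c in cs:
    if cv2.contourArea(c)>200: e=cv2.fitEllipse(c);print(cv2.contourArea(c),np.round(e[1],1),plane('wrist',[e[0]],.014,M).round(4))
print(p.round(4),s['time_s'])
E
python3 ring.py
```

```text
10330.5 [111.5 117.9] [[ 0.469 -0.096  0.014]]
1148.5 [35.8 41.1] [[ 0.4699 -0.0961  0.014 ]]
[ 0.4706 -0.0957  0.0558] 12.45
```

Call:
servo_tool([
  {"tx":-0.05,"ty":0,"tz":-2.5,"yaw":0,"claw":8.5},
  {"tx":0,"ty":0,"tz":-2.0,"yaw":0,"claw":8.5},
  {"tx":0,"ty":0,"tz":-1.2,"yaw":0,"claw":8.5},
  {"tx":0,"ty":0,"tz":-0.6,"yaw":0,"claw":8.5},
  {"tx":0,"ty":0,"tz":0,"yaw":0,"claw":8.5},
  {"tx":0,"ty":0,"tz":0,"yaw":0,"claw":5.5},
  {"tx":0,"ty":0,"tz":0,"yaw":0,"claw":5.5},
  {"tx":0,"ty":0,"tz":0,"yaw":0,"claw":5.5},
  {"tx":0,"ty":0,"tz":0,"yaw":0,"claw":5.5},
], newtons=40)

```text
time_s: 13.4
position: [0.4707, -0.0959, -0.0058]
tool_rot: [[-0.975, 0.221, 0.002], [0.221, 0.975, -0.001], [-0.002, -0.0, -1.0]]
ft_force: [-1.4, 1.7, 10.3]
grip_width: 0.0612
gripper_force: 40.7
```

Call:
servo_tool([
  {"tx":0,"ty":0,"tz":1.0,"yaw":0,"claw":5.5},
  {"tx":0,"ty":0,"tz":3.0,"yaw":0,"claw":5.5},
  {"tx":0,"ty":0,"tz":4.0,"yaw":0,"claw":5.5},
  {"tx":0,"ty":0,"tz":4.0,"yaw":0,"claw":5.5},
  {"tx":1.25,"ty":3.1,"tz":2.5,"yaw":0,"claw":5.5},
  {"tx":1.25,"ty":3.1,"tz":2.5,"yaw":0,"claw":5.5},
  {"tx":1.25,"ty":3.1,"tz":2.5,"yaw":0,"claw":5.5},
  {"tx":1.25,"ty":3.1,"tz":1.7,"yaw":0,"claw":5.5},
  {"tx":1.25,"ty":3.1,"tz":0,"yaw":0,"claw":5.5},
  {"tx":1.25,"ty":3.1,"tz":0,"yaw":0,"claw":5.5},
  {"tx":1.25,"ty":3.1,"tz":0,"yaw":0,"claw":5.5},
  {"tx":1.25,"ty":3.1,"tz":0,"yaw":0,"claw":5.5},
  {"tx":0.2,"ty":0.15,"tz":0,"yaw":0,"claw":5.5},
  {"tx":0,"ty":0,"tz":0,"yaw":0,"claw":5.5},
  {"tx":0,"ty":0,"tz":0,"yaw":0,"claw":5.5},
  {"tx":0,"ty":0,"tz":0,"yaw":0,"claw":5.5},
])

```text
time_s: 15.0
position: [0.5717, 0.1527, 0.2051]
tool_rot: [[-0.975, 0.222, 0.0], [0.222, 0.975, -0.0], [-0.0, -0.0, -1.0]]
ft_force: [0.1, 0.0, -1.2]
grip_width: 0.061
gripper_force: 44.0
```

Run:
```python
from h import *
I,D,M,P=panz('wrist','w8.npz');heldring(I,D,M,env.observe()['position'][2])
```

```text
wrist 15.0 tcp [0.5717 0.1527 0.2051] ft [ 0.11  0.04 -1.22] grip 0.061 44.0 | dish z 0.1132 n 6069
outer 18659.0 [322.4 325.7] [141.4 169.6] [0.568  0.1529 0.2275]
hole 2218.0 [322.4 329.7] [49.3 57.4] [0.5697 0.1525 0.2275]
top z 0.2238
tilt [ 0.001 -0.002  0.224]
```

Call:
servo_tool([
  {"tx":0.15,"ty":0.06,"tz":-1.5,"yaw":0,"claw":5.5},
  {"tx":0,"ty":0,"tz":-1.5,"yaw":0,"claw":5.5},
  {"tx":0,"ty":0,"tz":-0.9,"yaw":0,"claw":5.5},
  {"tx":0,"ty":0,"tz":-0.4,"yaw":0,"claw":5.5},
  {"tx":0,"ty":0,"tz":-0.4,"yaw":0,"claw":5.5},
  {"tx":0,"ty":0,"tz":-0.4,"yaw":0,"claw":5.5},
  {"tx":0,"ty":0,"tz":-0.4,"yaw":0,"claw":5.5},
  {"tx":0,"ty":0,"tz":-0.4,"yaw":0,"claw":5.5},
  {"tx":0,"ty":0,"tz":0,"yaw":0,"claw":5.5},
  {"tx":0,"ty":0,"tz":0,"yaw":0,"claw":5.5},
])

```text
time_s: 16.05
position: [0.5736, 0.1542, 0.1458]
tool_rot: [[-0.975, 0.221, 0.0], [0.221, 0.975, -0.0], [-0.0, -0.0, -1.0]]
ft_force: [-0.6, -0.4, -1.0]
grip_width: 0.0612
gripper_force: 44.0
```

```bash
cat > dz.py <<'E'
from h import *
import sys
s=env.observe();print(s['time_s'],s['position'].round(4),s['ft_force'].round(2))
for n in('wrist','side','top'):
    M=cam(n);I,D=env.get_image(n);P=cloud(n,D,M);np.savez('dz_'+n,I=I,D=D)
    r=np.hypot(P[...,0]-.567,P[...,1]-.157);k=(D>0)&(r<.05)&(P[...,2]>.085)&(P[...,2]<.15)
    z=P[...,2][k];h,e=np.histogram(z,np.arange(.085,.152,.003));print(n,{round(float(a),3):int(b) for a,b in zip(e,h) if b>h.max()*.12})
E
python3 dz.py
```

```text
16.05 [0.5736 0.1542 0.1458] [-0.58 -0.39 -1.04]
wrist {0.112: 12081}
side {0.109: 22, 0.112: 156, 0.115: 73, 0.118: 31, 0.121: 25, 0.124: 56, 0.127: 130, 0.13: 24}
top {0.109: 45, 0.112: 95, 0.115: 58}
```

Threaded: the pan hasn't been pushed. Lowering onto ring 1 with about 8 mm of preload.

Call:
servo_tool([
  {"tx":-0.05,"ty":-0.05,"tz":-0.4,"yaw":0,"claw":5.5},
  {"tx":0,"ty":0,"tz":-0.4,"yaw":0,"claw":5.5},
  {"tx":0,"ty":0,"tz":-0.4,"yaw":0,"claw":5.5},
  {"tx":0,"ty":0,"tz":-0.4,"yaw":0,"claw":5.5},
  {"tx":0,"ty":0,"tz":-0.4,"yaw":0,"claw":5.5},
  {"tx":0,"ty":0,"tz":-0.4,"yaw":0,"claw":5.5},
  {"tx":0,"ty":0,"tz":-0.4,"yaw":0,"claw":5.5},
  {"tx":0,"ty":0,"tz":-0.4,"yaw":0,"claw":5.5},
  {"tx":0,"ty":0,"tz":0,"yaw":0,"claw":5.5},
  {"tx":0,"ty":0,"tz":0,"yaw":0,"claw":5.5},
])

```text
time_s: 17.2
position: [0.573, 0.1537, 0.1138]
tool_rot: [[-0.975, 0.221, -0.0], [0.221, 0.975, -0.0], [0.0, -0.0, -1.0]]
ft_force: [-0.2, -0.7, -0.1]
grip_width: 0.0607
gripper_force: 44.2
```

```bash
python3 dz.py
```

```text
17.2 [0.573  0.1537 0.1138] [-0.23 -0.72 -0.11]
wrist {0.103: 14604, 0.13: 12369, 0.133: 3165}
side {0.103: 133, 0.106: 103, 0.109: 32, 0.112: 20, 0.115: 22, 0.118: 32, 0.121: 22, 0.124: 21, 0.127: 24, 0.13: 56, 0.133: 83}
top {0.1: 21, 0.103: 65, 0.106: 59, 0.127: 8, 0.13: 18, 0.133: 31}
```

Dish is now at about 0.105 (16 mm sunk). I'll release and rise.

Call:
servo_tool([
  {"tx":0,"ty":0,"tz":0,"yaw":0,"claw":7.0},
  {"tx":0,"ty":0,"tz":0,"yaw":0,"claw":8.0},
  {"tx":0,"ty":0,"tz":0,"yaw":0,"claw":8.5},
  {"tx":0,"ty":0,"tz":0.5,"yaw":0,"claw":8.5},
  {"tx":0,"ty":0,"tz":1.0,"yaw":0,"claw":8.5},
  {"tx":0,"ty":0,"tz":2.5,"yaw":0,"claw":8.5},
  {"tx":0,"ty":0,"tz":3.0,"yaw":0,"claw":8.5},
  {"tx":0,"ty":0,"tz":3.0,"yaw":0,"claw":8.5},
  {"tx":0,"ty":0,"tz":0,"yaw":0,"claw":8.5},
  {"tx":0,"ty":0,"tz":0,"yaw":0,"claw":8.5},
])

```text
time_s: 18.35
position: [0.573, 0.1537, 0.2145]
tool_rot: [[-0.975, 0.221, 0.002], [0.221, 0.975, 0.0], [-0.001, 0.0, -1.0]]
ft_force: [1.0, 0.4, -0.1]
grip_width: 0.0852
gripper_force: 0.0
```

```bash
python3 dz.py
python3 - <<'E'
from h import *
I=np.load('dz_side.npz')['I'];W=np.load('dz_wrist.npz')['I'];I0=np.load('side.npz')['I']
a=[cv2.resize(x[170:250,290:340],(400,600)[::1],interpolation=cv2.INTER_CUBIC) for x in (I0,I)]
cv2.imwrite('pics/c9.png',np.hstack(a)[...,::-1])
E
```

```text
18.35 [0.573  0.1537 0.2145] [ 0.96  0.36 -0.05]
wrist {0.103: 6691, 0.13: 5764}
side {0.1: 24, 0.103: 138, 0.106: 83, 0.109: 31, 0.112: 25, 0.115: 24, 0.118: 28, 0.121: 27, 0.124: 23, 0.127: 25, 0.13: 99, 0.133: 114}
top {0.1: 78, 0.103: 144, 0.106: 85, 0.109: 25, 0.13: 35, 0.133: 42}
```

View pics/c9.png

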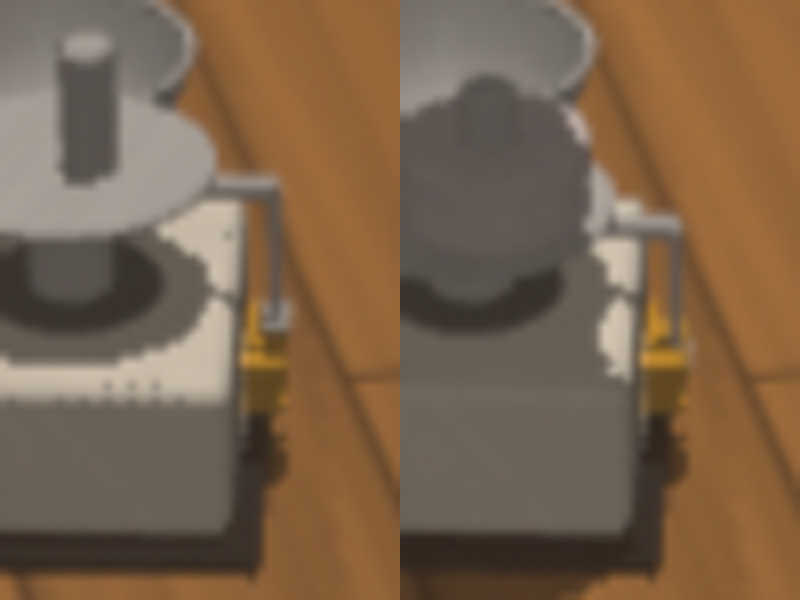

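Left (before) shows the pointer tip ending at about (275,325) over the brass fork, which spans about y 305–410. Right (now) shows the pointer arm down by about 38 px, roughly 16 mm, with the tip at the fork near (690,355). I need numbers, so I'll measure the brass and pointer pixels.

Run:
```python
from h import *
for f,n in(('w2.npz','wrist'),('dz_wrist.npz','wrist'),('side.npz','side'),('dz_side.npz','side'),('top.npz','top')):
    d=np.load(f);I,D=d['I'],d['D'];h=cv2.cvtColor(I,cv2.COLOR_RGB2HSV)
    if f=='w2.npz':continue
    M=cam(n);P=cloud(n,D,M)
    k=(h[...,0]>19)&(h[...,0]<30)&(h[...,1]>150)&(np.hypot(P[...,0]-.64,P[...,1]-.145)<.06)&(P[...,2]>.015)
    v,u=np.nonzero(k);Q=P[k]
    print(f,k.sum())
    if k.sum(): print(' px',u.min(),u.max(),v.min(),v.max(),'P',np.percentile(Q,[2,25,50,75,98],axis=0).round(4).tolist())
for f in('side.npz','dz_side.npz'):
    I=np.load(f)['I'];D=np.load(f)['D'];P=cloud('side',D)
    print(f)
    for v in range(192,228):
        print(v,[('%02x%02x%02x'%tuple(int(t) for t in I[v,u]))+(':%d'%(P[v,u,2]*1000)) for u in range(319,328)])
```

```text
dz_wrist.npz 0
side.npz 0
dz_side.npz 0
top.npz 21
 px 239 248 207 211 P [[0.6182, 0.1267, 0.0336], [0.6229, 0.1286, 0.0466], [0.6251, 0.1304, 0.0488], [0.6269, 0.1326, 0.0504], [0.6292, 0.1451, 0.0616]]
side.npz
192 ['866243:0', '7b5a3f:-2', '77583d:0', '876141:2', '8f6744:0', '946943:1', '96663b:2', '97673b:-1', '98683a:1']
193 ['937c69:2', '8d7866:-2', '887565:0', '907967:0', '967b67:0', '97765c:-1', '966940:1', '97673a:0', '97663a:0']
194 ['958c83:114', '958c83:114', '948c83:116', '958c83:116', '958a81:115', '917d6d:112', '956c48:0', '98673b:0', '97663b:0']
195 ['706a63:114', '6e6861:116', '6f6860:116', '6d6760:111', '6c655e:116', '6c5e53:112', '916c4b:1', '98683d:-1', '97673b:0']
196 ['82786d:110', '6f6155:109', '69574a:108', '645449:111', '5e544b:112', '61554b:112', '866242:0', '98693d:0', '97673a:0']
197 ['b1a493:69', '8d755e:1', '7f5c3c:3', '745337:-4', '635040:1', '62544a:106', '835f40:0', '97673d:859', '98683c:3']
198 ['b1a493:68', '8e7963:68', '845e3c:2', '7b5635:-1', '665140:2', '61544a:105', '805e40:3', '95663c:4', '99683b:-1']
199 ['aea292:69', '897b6b:64', '855f3e:0', 
[... 6980 characters left out ...]
b40:45', '6e5b40:32', '634a27:34', '614721:32', '5f4621:30', '664a22:37', '815b2a:35', '8c6036:-1', '8b5f36:0']
223 ['564c40:40', '755f41:31', '644b27:30', '614822:32', '604722:35', '6c4e23:33', '95692e:36', '906337:0', '8c6036:1']
224 ['574d41:38', '746044:30', '5f4829:28', '5a4321:32', '5b4422:30', '694c27:30', '7f5a2e:32', '8e6237:2', '8d6137:0']
225 ['544c42:35', '665a4a:17', '443728:9', '3e3021:10', '4b3825:8', '74512e:1', '8c6036:3', '906338:3', '8f6238:-1']
226 ['504a41:31', '544c42:12', '372d25:10', '33271e:9', '493523:8', '845a34:-1', '8d6137:2', '906339:0', '8f6238:1']
227 ['504940:29', '534a42:6', '372e25:8', '31261d:8', '453223:7', '7a5331:-1', '825a34:1', '8f6239:1', '906238:0']
```

Run:
```python
from h import *
F=[np.load('side.npz')]+[np.load('dz_side.npz')]
M=cam('side')
Ds=[np.load('sides.npz')['D']]
now=[]
for i in range(5):
    I,D=env.get_image('side');now.append(D)
def zz(D,v0,v1,u0,u1): return cloud('side',D,M)[v0:v1,u0:u1,2].ravel()
A=[F[0]['D'],F[1]['D'],*Ds,*now]
for nm,b in(('upper',(215,219,321,324)),('lower',(220,224,321,325))):
    z=np.concatenate([zz(D,*b) for D in A]);z=z[z<.1];print(nm,np.median(z),z.std(),len(z))
z=zz(F[0]['D'],211,214,323,326);print('tip0',np.sort(z))
z=zz(F[0]['D'],194,196,319,324);print('arm0',np.median(z[z>.09]),z.mean())
z=np.concatenate([zz(D,199,201,319,324) for D in now]);print('armnow',np.median(z[z>.08]))
for nm,DD in(('0',[F[0]['D']]),('now',now)):
    z=[]
    for D in DD:
        P=cloud('side',D,M);r=np.hypot(P[...,0]-.567,P[...,1]-.157);k=(r<.046)&(r>.0)&(P[...,2]>.098)&(P[...,2]<.126);
        if nm=='now': k&=(P[...,2]<.110)
        z.append(P[k][:,2])
    z=np.concatenate(z);print(nm,np.median(z),len(z))
T0=np.load('top.npz')['D'];MT=cam('top')
for nm,DD,lo,hi in(('t0',[T0],.115,.127),('tnow',[np.load('dz_top.npz')['D']]+[env.get_image('top')[1] for _ in range(3)],.098,.111)):
    z=[]
    for D in DD:
        P=cloud('top',D,MT);r=np.hypot(P[...,0]-.567,P[...,1]-.157);k=(r<.046)&(P[...,2]>lo)&(P[...,2]<hi);z.append(P[k][:,2])
    z=np.concatenate(z);print(nm,np.median(z),len(z))
print(env.observe()['time_s'])
```

```text
upper 0.049136572162759906 0.0017413763484854024 95
lower 0.033038970308555404 0.001934446771681499 127
tip0 [0.06007098 0.06052545 0.06066741 0.06093568 0.06140404 0.06339364
 0.06366179 0.06369877 0.85955292]
arm0 0.1155816704164579 0.11510763035496949
armnow 0.09914338444595117
0 0.1211770519597013 451
now 0.10530744317880186 1112
t0 0.12067523208104425 1530
tnow 0.10481826999423816 1247
18.9
```

The pan has sunk 15.9 mm. The fork's gap is at z = 0.033–0.045 with its middle near 0.039, and the pointer started near 0.0605, so it needs about 21–22 mm. Two rings sit right at the upper limit. A third gives about 24 mm, well inside, so I'll fetch ring C.

Call:
servo_tool([
  {"tx":0.33,"ty":-3.94,"tz":0,"yaw":0,"claw":8.5},
  {"tx":0.33,"ty":-3.94,"tz":0,"yaw":0,"claw":8.5},
  {"tx":0.33,"ty":-3.94,"tz":0,"yaw":0,"claw":8.5},
  {"tx":0.33,"ty":-3.94,"tz":-2.5,"yaw":0,"claw":8.5},
  {"tx":0.33,"ty":-3.94,"tz":-2.5,"yaw":0,"claw":8.5},
  {"tx":0.33,"ty":-3.94,"tz":-2.5,"yaw":0,"claw":8.5},
  {"tx":0.33,"ty":-3.94,"tz":-2.5,"yaw":0,"claw":8.5},
  {"tx":0.33,"ty":-3.94,"tz":-2.5,"yaw":0,"claw":8.5},
  {"tx":0.33,"ty":-3.94,"tz":-2.5,"yaw":0,"claw":8.5},
  {"tx":0.33,"ty":-3.94,"tz":-0.85,"yaw":0,"claw":8.5},
  {"tx":0,"ty":0,"tz":0,"yaw":0,"claw":8.5},
  {"tx":0,"ty":0,"tz":0,"yaw":0,"claw":8.5},
  {"tx":0,"ty":0,"tz":0,"yaw":0,"claw":8.5},
])

```text
time_s: 20.2
position: [0.6062, -0.2394, 0.0557]
tool_rot: [[-0.975, 0.22, 0.0], [0.22, 0.975, -0.0], [-0.0, 0.0, -1.0]]
ft_force: [0.1, 0.2, 0.1]
grip_width: 0.0848
gripper_force: 0.0
```

```bash
python3 ring.py
```

```text
10310.0 [111.3 118. ] [[ 0.6053 -0.2407  0.014 ]]
1131.0 [35.3 41.1] [[ 0.6059 -0.2407  0.014 ]]
[ 0.6062 -0.2394  0.0557] 20.2
```

Call:
servo_tool([
  {"tx":-0.05,"ty":-0.13,"tz":-2.5,"yaw":0,"claw":8.5},
  {"tx":0,"ty":0,"tz":-2.0,"yaw":0,"claw":8.5},
  {"tx":0,"ty":0,"tz":-1.1,"yaw":0,"claw":8.5},
  {"tx":0,"ty":0,"tz":-0.6,"yaw":0,"claw":8.5},
  {"tx":0,"ty":0,"tz":0,"yaw":0,"claw":8.5},
  {"tx":0,"ty":0,"tz":0,"yaw":0,"claw":5.5},
  {"tx":0,"ty":0,"tz":0,"yaw":0,"claw":5.5},
  {"tx":0,"ty":0,"tz":0,"yaw":0,"claw":5.5},
  {"tx":0,"ty":0,"tz":0,"yaw":0,"claw":5.5},
], newtons=40)

```text
time_s: 21.15
position: [0.6061, -0.2419, -0.0053]
tool_rot: [[-0.975, 0.221, 0.002], [0.221, 0.975, -0.001], [-0.002, -0.001, -1.0]]
ft_force: [-0.2, 0.4, 4.9]
grip_width: 0.0606
gripper_force: 43.2
```

Call:
servo_tool([
  {"tx":0,"ty":0,"tz":1.0,"yaw":0,"claw":5.5},
  {"tx":0,"ty":0,"tz":3.0,"yaw":0,"claw":5.5},
  {"tx":0,"ty":0,"tz":4.0,"yaw":0,"claw":5.5},
  {"tx":0,"ty":0,"tz":4.0,"yaw":0,"claw":5.5},
  {"tx":-0.3,"ty":3.9,"tz":2.5,"yaw":0,"claw":5.5},
  {"tx":-0.3,"ty":3.9,"tz":2.5,"yaw":0,"claw":5.5},
  {"tx":-0.3,"ty":3.9,"tz":2.5,"yaw":0,"claw":5.5},
  {"tx":-0.3,"ty":3.9,"tz":1.5,"yaw":0,"claw":5.5},
  {"tx":-0.3,"ty":3.9,"tz":0,"yaw":0,"claw":5.5},
  {"tx":-0.3,"ty":3.9,"tz":0,"yaw":0,"claw":5.5},
  {"tx":-0.3,"ty":3.9,"tz":0,"yaw":0,"claw":5.5},
  {"tx":-0.3,"ty":3.9,"tz":0,"yaw":0,"claw":5.5},
  {"tx":-0.3,"ty":3.9,"tz":0,"yaw":0,"claw":5.5},
  {"tx":-0.3,"ty":3.9,"tz":0,"yaw":0,"claw":5.5},
  {"tx":-0.2,"ty":0.4,"tz":0,"yaw":0,"claw":5.5},
  {"tx":0,"ty":0,"tz":0,"yaw":0,"claw":5.5},
  {"tx":0,"ty":0,"tz":0,"yaw":0,"claw":5.5},
  {"tx":0,"ty":0,"tz":0,"yaw":0,"claw":5.5},
])

```text
time_s: 22.95
position: [0.5738, 0.1511, 0.2034]
tool_rot: [[-0.975, 0.223, 0.0], [0.223, 0.975, -0.0], [-0.0, -0.0, -1.0]]
ft_force: [0.2, 0.2, -1.0]
grip_width: 0.0605
gripper_force: 43.8
```

```bash
sed -i 's/tcpz+.0224/tcpz+.020/' h.py
python3 - <<'E'
from h import *
I,D,M,P=panz('wrist','w9.npz');heldring(I,D,M,env.observe()['position'][2])
E
```

```text
wrist 22.95 tcp [0.5738 0.1511 0.2034] ft [ 0.17  0.25 -1.05] grip 0.0605 43.8 | dish z 0.1043 n 5684
outer 18670.5 [322.6 325.5] [143.3 167. ] [0.5714 0.1511 0.2233]
hole 2018.0 [322.5 329.3] [45.9 56.1] [0.573  0.1507 0.2233]
top z 0.2217
tilt [ 0.006 -0.001  0.222]
```

Call:
servo_tool([
  {"tx":-0.1,"ty":0.2,"tz":-1.5,"yaw":0,"claw":5.5},
  {"tx":0,"ty":0,"tz":-1.5,"yaw":0,"claw":5.5},
  {"tx":0,"ty":0,"tz":-1.1,"yaw":0,"claw":5.5},
  {"tx":0,"ty":0,"tz":-0.4,"yaw":0,"claw":5.5},
  {"tx":0,"ty":0,"tz":-0.4,"yaw":0,"claw":5.5},
  {"tx":0,"ty":0,"tz":-0.4,"yaw":0,"claw":5.5},
  {"tx":0,"ty":0,"tz":-0.4,"yaw":0,"claw":5.5},
  {"tx":0,"ty":0,"tz":-0.4,"yaw":0,"claw":5.5},
  {"tx":0,"ty":0,"tz":-0.4,"yaw":0,"claw":5.5},
  {"tx":0,"ty":0,"tz":0,"yaw":0,"claw":5.5},
  {"tx":0,"ty":0,"tz":0,"yaw":0,"claw":5.5},
])

```text
time_s: 24.1
position: [0.5725, 0.1544, 0.1382]
tool_rot: [[-0.975, 0.221, -0.0], [0.221, 0.975, 0.0], [0.0, 0.0, -1.0]]
ft_force: [-0.4, 1.1, -1.7]
grip_width: 0.0607
gripper_force: 43.8
```

```bash
python3 dz.py
```

```text
24.1 [0.5725 0.1544 0.1382] [-0.36  1.08 -1.71]
wrist {0.103: 11917}
side {0.1: 28, 0.103: 147, 0.106: 74, 0.109: 25, 0.112: 23, 0.115: 33, 0.118: 27, 0.121: 25, 0.124: 24, 0.127: 29, 0.13: 52, 0.133: 55, 0.145: 24}
top {0.1: 52, 0.103: 82, 0.106: 57}
```

Threaded again, with no push on the pan. Lowering and preloading.

Call:
servo_tool([
  {"tx":0,"ty":-0.05,"tz":-0.4,"yaw":0,"claw":5.5},
  {"tx":0,"ty":0,"tz":-0.4,"yaw":0,"claw":5.5},
  {"tx":0,"ty":0,"tz":-0.4,"yaw":0,"claw":5.5},
  {"tx":0,"ty":0,"tz":-0.4,"yaw":0,"claw":5.5},
  {"tx":0,"ty":0,"tz":-0.3,"yaw":0,"claw":5.5},
  {"tx":0,"ty":0,"tz":0,"yaw":0,"claw":5.5},
  {"tx":0,"ty":0,"tz":0,"yaw":0,"claw":5.5},
])

```text
time_s: 24.95
position: [0.5725, 0.1539, 0.1193]
tool_rot: [[-0.975, 0.221, -0.0], [0.221, 0.975, -0.0], [0.0, -0.0, -1.0]]
ft_force: [-0.3, -0.3, -0.6]
grip_width: 0.0607
gripper_force: 43.9
```

```bash
python3 dz.py
```

```text
24.95 [0.5725 0.1539 0.1193] [-0.28 -0.32 -0.58]
wrist {0.094: 12997, 0.136: 15860, 0.142: 1961}
side {0.094: 130, 0.097: 97, 0.1: 28, 0.103: 18, 0.106: 30, 0.109: 27, 0.112: 27, 0.115: 24, 0.118: 20, 0.121: 34, 0.124: 20, 0.127: 25, 0.13: 18, 0.133: 27, 0.136: 85, 0.139: 66}
top {0.091: 35, 0.094: 76, 0.097: 43, 0.133: 12, 0.136: 23, 0.139: 21}
```

Call:
servo_tool([
  {"tx":0,"ty":0,"tz":0,"yaw":0,"claw":7.0},
  {"tx":0,"ty":0,"tz":0,"yaw":0,"claw":8.0},
  {"tx":0,"ty":0,"tz":0,"yaw":0,"claw":8.5},
  {"tx":0,"ty":0,"tz":0.5,"yaw":0,"claw":8.5},
  {"tx":0,"ty":0,"tz":1.0,"yaw":0,"claw":8.5},
  {"tx":0,"ty":0,"tz":2.5,"yaw":0,"claw":8.5},
  {"tx":0,"ty":0,"tz":3.0,"yaw":0,"claw":8.5},
  {"tx":0,"ty":0,"tz":3.0,"yaw":0,"claw":8.5},
  {"tx":-2,"ty":-3,"tz":1,"yaw":0,"claw":8.5},
  {"tx":-2,"ty":-3,"tz":1,"yaw":0,"claw":8.5},
  {"tx":-2,"ty":-3,"tz":1,"yaw":0,"claw":8.5},
  {"tx":-2,"ty":-3,"tz":0,"yaw":0,"claw":8.5},
  {"tx":0,"ty":0,"tz":0,"yaw":0,"claw":8.5},
  {"tx":0,"ty":0,"tz":0,"yaw":0,"claw":8.5},
  {"tx":0,"ty":0,"tz":0,"yaw":0,"claw":8.5},
])

```text
time_s: 26.6
position: [0.4929, 0.0344, 0.2496]
tool_rot: [[-0.975, 0.22, 0.001], [0.22, 0.975, 0.0], [-0.001, 0.0, -1.0]]
ft_force: [-0.5, -0.2, -0.6]
grip_width: 0.0851
gripper_force: 0.0
```

```bash
python3 dz.py
python3 - <<'E'
from h import *
M=cam('side');zs=[];tip=[]
for i in range(6):
    I,D=env.get_image('side');P=cloud('side',D,M);r=np.hypot(P[...,0]-.567,P[...,1]-.157)
    zs.append(P[(r<.046)&(P[...,2]>.088)&(P[...,2]<.103)][:,2])
z=np.median(np.concatenate(zs));print('dish',z,'sunk',.12118-z,'pointer est',.0605-(.12118-z),'fork .039')
v=240;J=env.get_image('top')[0]
C=np.zeros((600,800,3),np.uint8);C[:,:400]=cv2.resize(I[170:250,290:340],(400,600),interpolation=cv2.INTER_CUBIC);C[:400,400:]=cv2.resize(J[190:290,180:280],(400,400),interpolation=cv2.INTER_CUBIC)
cv2.imwrite('pics/c10.png',C[...,::-1])
for v in range(208,226): print(v,[('%02x%02x%02x'%tuple(int(t) for t in I[v,u])) for u in range(320,328)])
E
```

```text
26.6 [0.4929 0.0344 0.2496] [-0.49 -0.22 -0.57]
wrist {0.094: 3251, 0.097: 983, 0.136: 3576, 0.139: 848}
side {0.094: 90, 0.097: 132, 0.1: 37, 0.103: 21, 0.106: 27, 0.109: 24, 0.112: 25, 0.115: 23, 0.118: 24, 0.121: 30, 0.124: 23, 0.127: 25, 0.13: 25, 0.133: 31, 0.136: 114, 0.139: 113, 0.142: 24}
top {0.091: 28, 0.094: 164, 0.097: 159, 0.1: 27, 0.133: 44, 0.136: 150, 0.139: 148, 0.142: 54, 0.145: 21}
dish 0.09772829547486872 sunk 0.023451704525131276 pointer est 0.03704829547486872 fork .039
208 ['65564a', '8b613b', '8c613a', '7d5c41', '66584c', '7a5a3e', '7e5835', '745031']
209 ['5e4d3f', '916638', '8f6439', '7e5d41', '66584c', '7b5b40', '815a36', '785433']
210 ['614d39', 'a37334', '966a37', '7f5f41', '67584d', '7b5b3f', '835b36', '7d5734']
211 ['6a543a', 'b07e30', '9a6d34', '836141', '68594c', '7f5e3e', '855c36', '805834']
212 ['725a3a', 'b48130', 'ab7a33', '906c3f', '6d5c4c', '8b683d', '885e37', '835a35']
213 ['765e3c', 'b78430', 'ba8630', '9e773d', '72604b', '98733c', '896036', '845b35']
214 ['836948', 'b58333', 'ac7c2f', '926f3b', '6f5e4b', '95703b', '896037', '865c36']
215 ['7f
[... 226 characters left out ...]
 '906946', '875f38']
218 ['aa8348', 'ad7e31', 'ad7c2d', 'aa7b2d', 'a77930', '987341', '93755a', '88613d']
219 ['725b39', '72542a', '6f5329', '6e5431', '70583a', '7f6d59', '8a6d53', '88603b']
220 ['6a583f', '644c2a', '604d32', '5d5040', '685c4f', '8e8378', '8f6d52', '895f3a']
221 ['66553e', '624b29', '604d33', '5e4f3c', '60513f', '705c48', '86603f', '8a5f38']
222 ['6f5c42', '644c2a', '614925', '604927', '664b28', '825d2f', '8d6138', '8c6138']
223 ['766142', '664d29', '634924', '614824', '6d4f25', '976b2f', '916437', '8e6238']
224 ['756145', '61492a', '5c4423', '5c4524', '6a4e28', '815b30', '8f6338', '8e6238']
225 ['665a4a', '46392a', '3f3223', '4c3926', '765331', '8d6138', '916439', '906239']
```

View pics/c10.png

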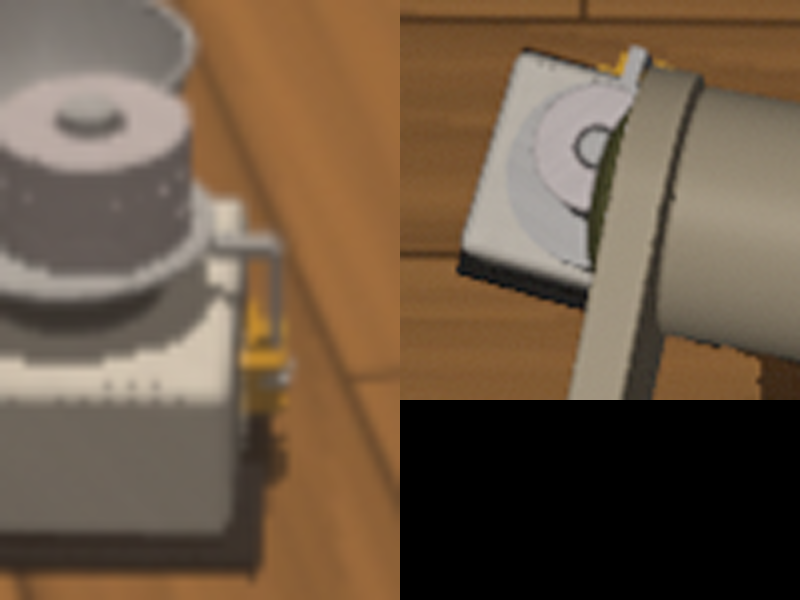

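Three rings lie flat on the post. The pointer tip is at (285,375), between the prongs, about 2 mm from the fork's middle, and the arm is clear. I'm handing in.

```bash
python3 -c "
from rig import env
print(env.close_job())"
```

```text
the job is handed in; nothing more can be done
None
```

I threaded three rings onto the post and let go; they lie flat, with the pointer about 2 mm below the fork's middle by my measurement. The fourth ring stayed on the table, and I handed the job in at about 27 s (no verdict was returned).

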